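# Press the end cap onto a chair foot in the ratchet press

## Task

Press the white cap fully home on the green chair foot: push the press's yellow handle shut until the cap sits against the black collar and the last ratchet tooth holds the handle by itself, and take your hand off it. Then press the red pad down to let the ratchet go so that the handle springs fully open, and last pull the tray out to its stop by its black tab to present the finished foot. Leave the other things on the bench where they are.

Things in the scene. Friction and masses are not known exactly. Their poses are not given: they have to be found in the camera images.
- press: Cap press, bolted down: scissor-handled pliers lying flat on a grey base plate (8 mm thick, x -118 to 58, y -115 to 35 mm), all below 60 mm high. Origin: pivot axis at table level; z up; the handles run 165 mm towards +y over bare table, the jaws and tray towards -y. It scissors in the level plane, so sideways to it is downwards. All coordinates in these notes are in this frame, in mm.
- handle (a joint): Yellow handle's angle, rad: 0 open (sprung), growing as its loop is pushed towards the green handle (+x), 160 mm round the pivot, clockwise from above. Teeth hold it at about 0.21, 0.28 and, the last, 0.345. Its jaw meets the cap at about 0.23 to 0.26; the cap bottoms at about 0.37, where it goes hard: push to there (up to 18 N at the loop, clicking over the teeth). Let go, it settles at 0.345.
- handle_loop (a point): Centre of the round finger loop at the yellow handle's end, at its top (50 mm above the table). The loop is 42 mm in outer diameter, its bar 13 mm thick (z 37 to 50). Open it lies at x -78, y 139; shut at x -22, y 158. Push it from its outer (-x) side.
- release (a joint): Downward flex of the green handle that carries the ratchet teeth, rad: 0 at rest; 0.085 fully down, the red pad 11 mm lower. The teeth let go from about 0.05 (7 mm). The pad takes about 4 N at first, 7 N fully down. Keep it down about half a second until the yellow handle has sprung open, or the teeth catch it again; let go, the pad comes up by itself.
- red_pad (a point): Centre of the top face of the red round pad (40 mm diameter, 14 mm thick) at the end of the green handle, at x 45, y 155, 50 mm above the table. Press it straight down. The gap between it and the shut yellow loop is about 25 mm.
- tray (a joint): How far the tray is pulled out, m: 0 = in, 0.085 = at its stop, sliding along -y of the press. It slides with about 3 N of friction and stays where it is left.
- tray_tab (a point): Top centre of the tray's upright black tab at x -45, y -150 with the tray in (50 mm along x, 10 mm thick along y, z 14 to 56). Behind it, towards +y, a free gap of 44 mm to the tray's front wall (40 mm high), crossed only by a stem at z 21 to 31: hook the tab with shut fingers, tips 36 to 40 mm above the table, or pinch it along y.
- cap (a joint): How far the white plastic cap (36 mm diameter, 28 mm long) has gone onto the green tube (28 mm diameter, lying along x in the tray at y -65, z 43), m: 0 = loose, a 9 mm gap to the black collar; 0.009 = home against the collar. It is tight (about 12 N) and stays where it is pushed.
- cap_end (a point): Centre of the white cap's outer end, which faces the moving jaw (+x).
- screwdriver: Bystander: red screwdriver, 190 mm, lying beyond the press.
- jar: Bystander: amber glass jar with a brass lid, 64 mm diameter, 85 mm high; origin under its centre.
- tin: Bystander: tin with a yellow band, 70 mm diameter, 90 mm high, on the robot's side of the press; origin under its centre.
- hammer: Bystander: hammer, 260 mm, lying on the bench.
- brush: Bystander: orange brush, 180 mm, lying on the bench.
- offcut: Bystander: plywood offcut 150 x 60 x 22 mm, origin under its centre.
- beaker: Bystander: white plastic beaker, 72 mm across its rim, 80 mm high, origin under its centre.

How it is judged (in metres and radians):
On the way, in this order (a step that is already met when the one before it is completed fails the run):
1. the cap is home and the last ratchet tooth holds the handle shut, with nothing touching the press (value of joint cap above 0.0075 m and value of joint handle above 0.325 rad and contact force between each of the fingers, the arm and press below 0.3 N), for 0.3 s.
2. the ratchet is released and the handle has sprung open (value of joint handle below 0.06 rad), for 0.2 s.
3. the tray is pulled out (value of joint tray above 0.072 m), for 0.2 s.
At the end, for the whole second after the job is handed in: The cap is home (within 1.5 mm of the collar), the yellow handle is sprung open (under 0.06 rad), the red pad is up again (under 0.02 rad), and the tray is out (over 72 of 85 mm) (value of joint cap above 0.0075 m and value of joint handle below 0.06 rad and value of joint release below 0.02 rad and value of joint tray between 0.072 and 0.1 m); the robot touches nothing.
It fails at once if another thing on the bench is moved by more than 40 mm (distance of any of screwdriver, jar, tin, hammer, brush, offcut, beaker from where it was at the start of the episode above 0.04 m).
It fails at once if the jar, tin or beaker is knocked over (angle between any of jar, tin, beaker's own z axis and vertical above 0.6 rad).
It also fails if it takes over 48 s, if anything falls off the work surface, if the arm or the gripper's body presses on something with over 40 N, if the wrist force passes 120 N, or if a joint passes its speed limit or range.

## Robot

A 6-joint arm with a two-finger parallel gripper is mounted at the origin on the work surface. World frame = base frame: x ahead of the robot, y to its left, z up, the work surface at z = 0. Lengths are in m, angles in degrees, forces in N, time in s.
With the tool pointing down it reaches from about 0.375 to 0.9 m from the base axis. Payload 3.1 kg.
Tool frame: the origin (TCP) lies at the very end of the fingers, on their centre line; the grasp point (between the pads) lies 19 mm behind it; z points along the fingers, y is the line along which they close (so a half turn about z gives the same grasp; the last joint's range is limited). The gripper opens to 87 mm and grips with 3 to 60 N. Pads are 19 mm wide; open, the fingers measure 117 mm over their backs; the gripper's body (75 mm by 190 mm) begins 51 mm behind the grasp point.
Start: joints at [62.997, 30.224, 82.088, -0, 67.689, -10.227], TCP at [0.18, 0.598, 0.223] pointing down, gripper open.
Joint ranges: [-176.69, 176.69], [-43.24, 126.21], [12.49, 139.97], [-82, 262], [0, 151.66], [-163.58, 163.58]. Speed limits (degrees/s): [159.86, 159.86, 180, 180, 180, 180].

## Interface

Orientations are given as a 3x3 rotation matrix whose columns are the frame's x, y, z axes.
In Python, from rig import * gives the robot as it stands.
- The arm moves only by the tool jog_arm, never from a script. Its arguments are lists of equal length, an entry for each row: "delta_pos": the shift along the world's x, y, z in cm, a list of three; "turn": the turn about the world's z in degrees; "grip": the closure, from 0 (fully open) to 1 (shut). In form: {"delta_pos": [[x, y, z], ...], "turn": [turn, ...], "grip": [grip, ...]}. A call has 1 to 12 rows; each row is the pose to reach, as a shift and turn from the pose commanded when the call began; what a row does not reach only later rows make up. A row lasts 1/8 s, in which the tool goes at most 62.5 mm and 10.7 degrees, less where a joint would pass 70% of its speed; a pose out of reach is approached as far as the arm can. A call with a gripper value outside its range is refused whole. The fingers move at their own pace and stop on an object; the grip force is fixed at half the most. Time passes only in rows, so rows that repeat a pose let the fingers close. It gives the time, the measured TCP pose, the force, the opening and the grip force at its end, in the units of the state.
- read_state(): the state, without advancing time (a new reading comes with each control period).
- capture(name): name is "scene" or "top" or "wrist"; returns a dict with "color" (384x512x3 uint8, blue, green, red), "fovy" (degrees; the focal length in pixels is half the picture's height over the tangent of half this angle, whatever the lens; pixels are square), "cx", "cy" (the principal point, pixels), "k1" (the pictures are not rectified: a ray, as slopes to the right and down, at radius r is drawn at 1 + k1 r^2 times it, then the intrinsics apply), "camera_from_world" (4x4, takes a point from world to camera coordinates). Camera axes: x right, y up, looking along -z (the intrinsics and any distortion apply to the point x, -y, -z); pixel columns grow to the right and rows downward; lengths in m; the calibration is good to about 2 mm. A picture is of the moment at which its call begins. There is no depth.
- hand_in(): hands the job in; it is judged then, once.
The state is a dict: "time_s": time; "joint_positions": joint angles; "qvel": joint speeds; "tau": joint torques, N m; "position": TCP position; "tcp_rot": TCP orientation; "force": force on the tool from outside, world axes, zero at the start; "moment": the same for the moment, N m; "opening": opening from 0.0 (shut) to 1.0 (fully open); "grasp_force": force on a finger pad.
Only numpy, scipy, OpenCV 4.12 (cv2) and the standard library are available. Lean on these libraries where they do the work, as an engineer would, in place of code of your own. Each camera call takes 0.05 s, during which the arm holds its last target. There are 200 camera calls.

## Working session

There is one attempt and no reset: what is moved stays moved. The work goes in short steps, Python scripts to look and compute and a tool call to move; the robot and the scene stay as the last step left them, time stands still between calls to the robot, and variables do not carry over. Pictures are saved under pics/ and viewed, at most 10 in all, crops included, and the job is handed in when it is done.

Besides the shell and the picture viewer there is one more tool, called after "Emit:" as name([rows], argument=value, ...), one row to a line, values as JSON. jog_arm: Moves the arm, as the interface text tells. Its arguments: {"type":"object","properties":{"delta_pos":{"type":"array"},"turn":{"type":"array"},"grip":{"type":"array"}},"required":["delta_pos","turn","grip"]}

```bash
mkdir -p pics; cat > h.py <<'E'
from rig import *
import numpy as np, cv2
def K(c):
    f=c["color"].shape[0]/2/np.tan(np.radians(c["fovy"])/2)
    return np.array([[f,0,c["cx"]],[0,f,c["cy"]],[0,0,1.]]),np.array([c["k1"],0,0,0.])
def ray(c,uv):
    k,d=K(c);p=cv2.undistortPoints(np.array([[uv]],float),k,d)[0,0]
    T=np.array(c["camera_from_world"]);R=T[:3,:3]
    return -R.T@T[:3,3],R.T@np.array([p[0],-p[1],-1])
def onz(c,uv,z):
    o,v=ray(c,uv);return o+v*(z-o[2])/v[2]
def proj(c,P):
    T=np.array(c["camera_from_world"]);q=T[:3,:3]@np.array(P)+T[:3,3]
    k,d=K(c);return cv2.projectPoints(np.array([[q[0],-q[1],-q[2]]]),np.zeros(3),np.zeros(3),k,d)[0].ravel()
E
python3 - <<'E'
from h import *
for n in("scene","top"):
    c=capture(n);cv2.imwrite(f"pics/{n}0.png",cv2.resize(c["color"],(800,600)));print(n,c["fovy"],c["k1"],ray(c,(256,192)))
    hsv=cv2.cvtColor(c["color"],cv2.COLOR_BGR2HSV)
    for col,lo,hi in(("red",(0,140,80),(8,255,255)),("yel",(20,130,80),(34,255,255)),("green",(40,80,40),(85,255,255)),("white",(0,0,200),(180,40,255))):
        m=cv2.inRange(hsv,lo,hi);nn,l,s,ce=cv2.connectedComponentsWithStats(m)
        for i in range(1,nn):
            if s[i,4]>40:print(col,s[i],ce[i].round(1),onz(c,ce[i],.05).round(3))
E
```

```text
scene 49.34013963863249 -0.14759136464646463 (array([1.44879293, 0.52860765, 0.92967047]), array([-0.65431016, -0.41500811, -0.63243053]))
red [  77  108  100   73 3030] [129.5 147.7] [ 0.555 -0.621  0.05 ]
red [296 218  14  11 120] [302.3 223.1] [0.595 0.152 0.05 ]
red [230 228  30  14 245] [244.2 234.3] [0.725 0.025 0.05 ]
yel [252 167  20  13 177] [261.3 173.4] [ 0.441 -0.087  0.05 ]
yel [241 194  75  17 361] [279.  201.6] [0.543 0.041 0.05 ]
yel [178 200  18  15 217] [186.8 207.3] [ 0.717 -0.2    0.05 ]
yel [242 264   6   9  41] [244.6 268.2] [0.835 0.097 0.05 ]
yel [226 282   8   9  47] [229.8 286. ] [0.906 0.096 0.05 ]
yel [259 289   8  10  51] [263.  293.4] [0.882 0.183 0.05 ]
green [242 175  25  24 302] [254.8 184.4] [ 0.506 -0.074  0.05 ]
green [ 65 186  71  39 484] [101.3 204.7] [ 0.853 -0.455  0.05 ]
green [ 52 194  71  43 538] [ 88.3 215.1] [ 0.911 -0.453  0.05 ]
green [263 204  35  18 135] [279.6 211.9] [0.585 0.067 0.05 ]
green [  55  224   57  101 1530] [ 84.8 273.5] [ 1.083 -0.272  0.05 ]
green [144 234   8  12  55] [147.  239.5] [ 0.892 -0.211  0.05 ]
green [157 241 
[... 1010 characters left out ...]
0.05 ]
green [359 101 108  11 802] [411.8 105.7] [ 0.817 -0.493  0.05 ]
green [205 175  41  10 140] [225.4 179.2] [0.577 0.065 0.05 ]
green [252 187  43  30 466] [272.6 203.5] [ 0.509 -0.073  0.05 ]
white [165  73  19  36 122] [177.7  94.1] [0.838 0.22  0.05 ]
white [202  73   8  33 117] [205.9  86.1] [0.865 0.135 0.05 ]
white [229  74   8  17  70] [233.5  79.4] [0.888 0.052 0.05 ]
white [185  92  51  17  77] [218.2 104.6] [0.805 0.095 0.05 ]
white [  0 109  23   9 115] [ 13.2 111.9] [0.781 0.746 0.05 ]
white [  0 121  20  28 445] [  8.5 135.5] [0.703 0.751 0.05 ]
white [270 177   8  10  70] [273.5 181.4] [ 0.574 -0.075  0.05 ]
white [274 229  22  13 208] [284.3 235.6] [ 0.418 -0.108  0.05 ]
```

```bash
ls; python3 -c "
from rig import *
s=read_state();print(s)"
```

```text
h.py
pics
{'time_s': 0.1, 'joint_positions': array([ 6.29997740e+01,  3.02747201e+01,  8.21492876e+01,  1.57563924e-03,
        6.76889215e+01, -1.02278690e+01]), 'qvel': array([ 0.04712217, -0.03521543, -0.10732738,  0.08180378, -0.0009547 ,
       -0.07454368]), 'tau': array([-5.42971175e-04, -4.40984738e+01, -1.77149552e+01,  6.34460896e-02,
        5.34635433e-02, -3.65231199e-05]), 'position': array([0.18002272, 0.59782477, 0.22165655]), 'tcp_rot': array([[-9.57455641e-01,  2.88579026e-01, -9.17483069e-04],
       [ 2.88580241e-01,  9.57454125e-01, -1.74460543e-03],
       [ 3.74991412e-04, -1.93514979e-03, -9.99998057e-01]]), 'force': array([ 0.10872302, -0.2297308 , -0.07465744]), 'moment': array([0.00534741, 0.02117869, 0.00219785]), 'grasp_force': 0.0, 'opening': 0.9984498717665459}
```

View pics/top0.png

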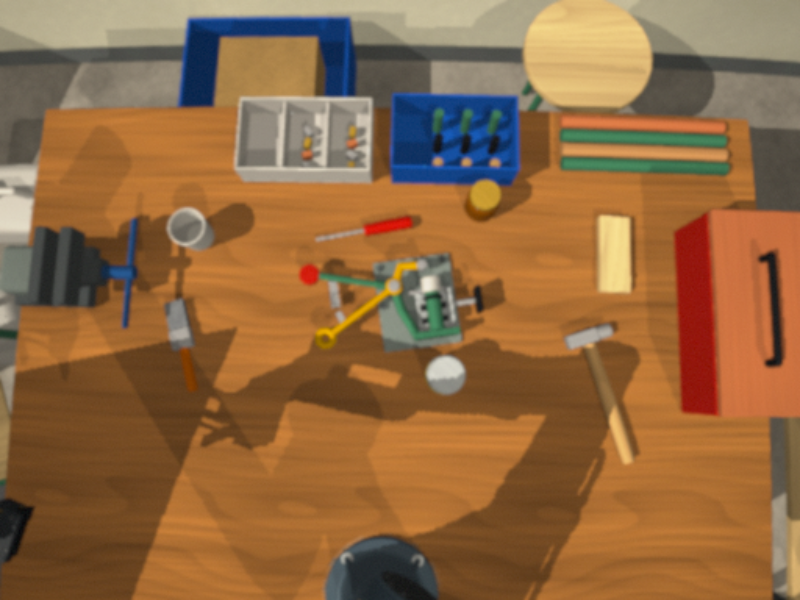

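View pics/scene0.png

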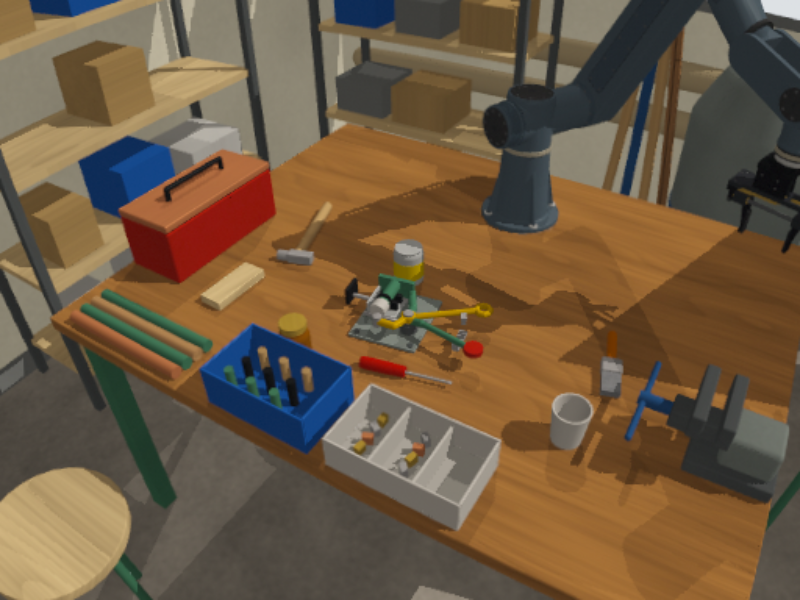

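The top view shows the red pad at (310,274) of the 800 px picture, the yellow loop at (325,338), the black tab at (479,298), the tin at (446,375) and the screwdriver at (365,230). Next I fit the press pose from the pad, loop and tab.

```bash
cat > m.py <<'E'
from h import *
c=capture("top");s=capture("scene")
hsv=cv2.cvtColor(c["color"],cv2.COLOR_BGR2HSV)
m=cv2.inRange(hsv,(20,110,60),(34,255,255))
ys,xs=np.nonzero(m[205:225,195:222]);print("loop px",xs.min()+195,xs.max()+195,ys.min()+205,ys.max()+205)
# loop: topmost ring, centre from the left/bottom extremes via convex fit on leftmost part
pts=np.array([(x+195,y+205) for x,y in zip(xs,ys) if x+195<216],np.float32)
lc,r=cv2.minEnclosingCircle(pts);print(lc,r)
d=cv2.inRange(c["color"],(0,0,0),(45,45,45));d[:180]=0;d[203:]=0;d[:,:298]=0;d[:,315:]=0
mo=cv2.moments(d,True);tc=(mo["m10"]/mo["m00"],mo["m01"]/mo["m00"]);print("tab",tc,mo["m00"])
pad=onz(c,(197.5,175.1),.046);padS=onz(s,(302.3,223.1),.046);loop=onz(c,lc,.046);tab=onz(c,tc,.05)
print(pad,padS,loop,tab)
A=np.array([[.045,.155],[-.078,.139],[-.045,-.150]]);B=np.array([pad[:2],loop[:2],tab[:2]])
a=A-A.mean(0);b=B-B.mean(0);th=np.arctan2((a[:,0]*b[:,1]-a[:,1]*b[:,0]).sum(),(a*b).sum())
R=np.array([[np.cos(th),-np.sin(th)],[np.sin(th),np.cos(th)]]);t=B.mean(0)-R@A.mean(0)
print("yaw",np.degrees(th),"t",t,"res mm",(B-(A@R.T+t))*1e3)
W=lambda x,y,z:np.r_[R@np.array([x,y])/1000+t,z/1000]
for n,P in dict(loop=(-78,139,50),shut=(-22,158,50),pad=(45,155,50),tab=(-45,-150,56),p1=(-118,-115,8),p2=(58,-115,8),p3=(58,35,8),p4=(-118,35,8)).items():
    w=W(*P);print(n,w.round(4))
    for im in(c,s):
        u=proj(im,w);cv2.circle(im["color"],tuple(int(round(v)) for v in u),1,(255,0,255),-1)
o=np.hstack([cv2.resize(c["color"][130:250,180:330],None,fx=2.66,fy=2.66,interpolation=2),cv2.resize(s["color"][150:270,210:360],None,fx=2.66,fy=2.66,interpolation=2)])
cv2.imwrite("pics/fit.png",o)
E
python3 m.py
```

```text
loop px 202 221 205 222
(208.9583282470703, 214.0416717529297) 8.544300079345703
tab (306.0, 190.84375) 32.0
[0.58868784 0.1483838  0.046     ] [0.59145433 0.15011241 0.046     ] [0.47487819 0.11012752 0.046     ] [ 0.54791878 -0.16936351  0.05      ]
yaw 8.86276406538543 t [ 0.57024645 -0.01370518] res mm [[-2.14073265  2.00657642]
 [ 3.11592841 -1.49034605]
 [-0.97519576 -0.51623037]]
loop [0.4718 0.1116 0.05  ]
shut [0.5242 0.139  0.05  ]
pad [0.5908 0.1464 0.05  ]
tab [ 0.5489 -0.1688  0.056 ]
p1 [ 0.4714 -0.1455  0.008 ]
p2 [ 0.6453 -0.1184  0.008 ]
p3 [0.6222 0.0298 0.008 ]
p4 [0.4483 0.0027 0.008 ]
```

View pics/fit.png

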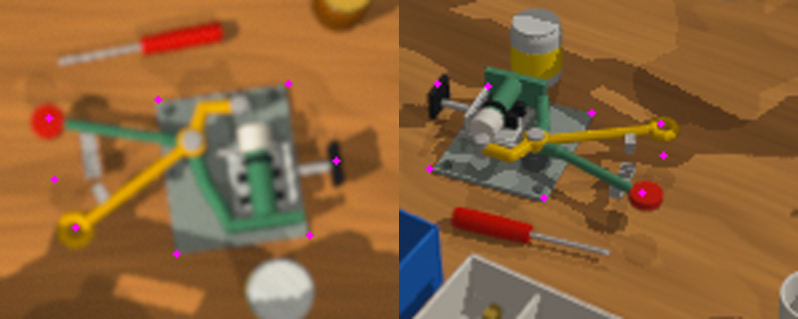

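The fit holds to about 3 mm: the projected pad, loop, tab and base corners land on the press in both views. I'll move to the outer side of the loop with the fingers shut.

Emit:
jog_arm([
  [8,-17,-2],
  [24.2,-51.2,-7],
  [24.2,-51.2,-7],
  [24.2,-51.2,-7],
  [24.2,-51.2,-7],
  [24.2,-51.2,-7],
  [24.2,-51.2,-7],
  [24.2,-51.2,-7],
  [24.2,-51.2,-7],
  [24.2,-51.2,-7],
  [24.2,-51.2,-7],
  [24.2,-51.2,-7],
], turn=[10,20,30,40,44,44,44,44,44,44,44,44], grip=[1,1,1,1,1,1,1,1,1,1,1,1])

```text
time_s: 1.7
position: [0.4212, 0.0876, 0.1526]
tcp_rot: [[-0.889, -0.459, -0.001], [-0.459, 0.889, 0.0], [0.001, 0.001, -1.0]]
force: [-0.1, 0.1, -0.2]
opening: 0.007
grasp_force: 0.0
```

Emit:
jog_arm([
  [0,0,-4],
  [0,0,-8],
  [0,0,-11],
  [0,0,-12.2],
  [0,0,-12.2],
  [0,0,-12.2],
], turn=[0,0,0,0,0,0], grip=[1,1,1,1,1,1])

```text
time_s: 2.45
position: [0.4229, 0.0868, 0.0314]
tcp_rot: [[-0.889, -0.458, 0.002], [-0.458, 0.889, -0.0], [-0.002, -0.001, -1.0]]
force: [0.5, -0.5, -0.3]
opening: -0.0
grasp_force: 0.0
```

```bash
python3 - <<'E'
from h import *
c=capture("top");s=capture("scene")
o=np.hstack([cv2.resize(c["color"][130:250,180:330],None,fx=2.66,fy=2.66,interpolation=2),cv2.resize(s["color"][150:270,210:360],None,fx=2.66,fy=2.66,interpolation=2)])
cv2.imwrite("pics/down.png",o);print(read_state()["position"],read_state()["force"])
E
```

```text
[0.42304856 0.0865631  0.03157217] [-0.35733062  0.1997435   0.34670127]
```

View pics/down.png

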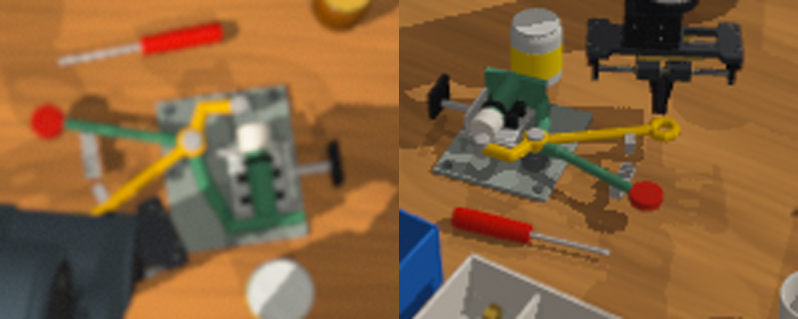

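Emit:
jog_arm([
  [1.2,0.6,0],
  [2.4,1.2,0],
  [3.2,1.8,0],
  [4.0,2.3,0],
  [4.7,2.7,0],
  [5.3,3.0,0],
  [5.8,3.2,0],
  [6.2,3.4,0],
  [6.2,3.4,0],
], turn=[0,0,0,0,0,0,0,0,0], grip=[1,1,1,1,1,1,1,1,1])

```text
time_s: 3.68
position: [0.4768, 0.1197, 0.0296]
tcp_rot: [[-0.888, -0.46, -0.017], [-0.46, 0.888, -0.002], [0.016, 0.006, -1.0]]
force: [-12.0, -5.9, 6.6]
opening: 0.005
grasp_force: 6.6
```

Emit:
jog_arm([
  [0.4,0.2,0],
  [0.8,0.35,0],
  [1.2,0.5,0],
  [1.5,0.6,0],
  [1.5,0.6,0],
  [1.5,0.6,0],
], turn=[0,0,0,0,0,0], grip=[1,1,1,1,1,1])

```text
time_s: 4.42
position: [0.4914, 0.1271, 0.0291]
tcp_rot: [[-0.889, -0.458, -0.017], [-0.458, 0.889, 0.0], [0.015, 0.008, -1.0]]
force: [-10.7, 2.8, 2.1]
opening: 0.006
grasp_force: 4.8
```

Emit:
jog_arm([
  [0.3,0.1,0],
  [0.6,0.2,0],
  [0.9,0.3,0],
  [0.9,0.3,0],
  [0.9,0.3,0],
], turn=[0,0,0,0,0], grip=[1,1,1,1,1])

```text
time_s: 5.05
position: [0.4955, 0.1291, 0.029]
tcp_rot: [[-0.888, -0.459, -0.027], [-0.459, 0.888, -0.002], [0.025, 0.011, -1.0]]
force: [-17.2, -3.8, 8.9]
opening: 0.006
grasp_force: 9.2
```

```bash
python3 - <<'E'
from h import *
c=capture("top");s=capture("scene")
o=np.hstack([cv2.resize(c["color"][130:250,180:330],None,fx=2.66,fy=2.66,interpolation=2),cv2.resize(s["color"][150:270,210:360],None,fx=2.66,fy=2.66,interpolation=2)])
cv2.imwrite("pics/push.png",o);print(read_state()["position"],read_state()["force"])
E
```

```text
[0.49549356 0.12904654 0.02895784] [-18.61742675  -4.0840611    8.77483505]
```

View pics/push.png

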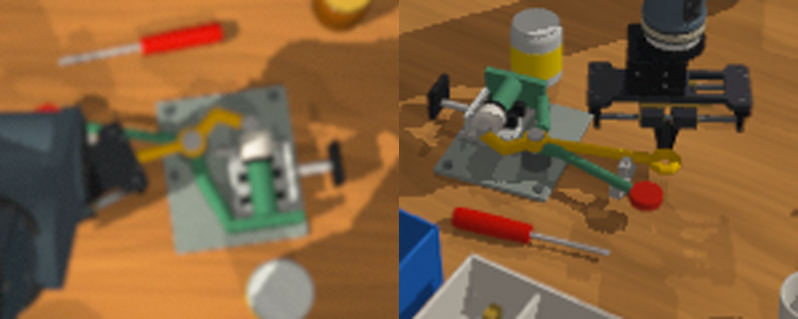

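The handle is nearly shut and the jaw is on the cap. Force is 18 N, so I push a little more to find the hard stop.

Emit:
jog_arm([
  [0.3,0.1,0],
  [0.6,0.2,0],
  [0.8,0.3,0],
  [0.8,0.3,0],
  [0.8,0.3,0],
], turn=[0,0,0,0,0], grip=[1,1,1,1,1])

```text
time_s: 5.78
position: [0.4968, 0.1298, 0.0289]
tcp_rot: [[-0.887, -0.46, -0.041], [-0.461, 0.888, -0.006], [0.039, 0.014, -0.999]]
force: [-26.5, -13.2, 17.8]
opening: 0.003
grasp_force: 15.5
```

It has gone hard at the predicted position, x 0.497 with about 30 N. Back off.

Emit:
jog_arm([
  [-1,-0.4,0],
  [-2.5,-1.2,0],
  [-5,-2.5,0],
  [-5,-2.5,0],
  [-5,-2.5,4],
  [-5,-2.5,9],
  [-5,-2.5,9],
  [-5,-2.5,9],
], turn=[0,0,0,0,0,0,0,0], grip=[1,1,1,1,1,1,1,1])

```text
time_s: 6.78
position: [0.4678, 0.1077, 0.1207]
tcp_rot: [[-0.889, -0.458, 0.003], [-0.458, 0.889, 0.0], [-0.002, -0.001, -1.0]]
force: [0.7, 0.3, -0.8]
opening: 0.004
grasp_force: 0.0
```

```bash
python3 - <<'E'
from h import *
s=capture("scene")
T=lambda x,y:np.array([np.cos(.1547)*x-np.sin(.1547)*y,np.sin(.1547)*x+np.cos(.1547)*y])/1000+[.57025,-.01371]
hsv=cv2.cvtColor(s["color"],cv2.COLOR_BGR2HSV)
o=cv2.resize(s["color"][150:270,210:360],None,fx=5,fy=5,interpolation=2)
cv2.imwrite("pics/shut.png",o);print(read_state()["position"],read_state()["force"])
for q in(.28,.345,.37):
    a=np.arctan2(139,-78)-q;print(q,proj(s,np.r_[T(159.4*np.cos(a),159.4*np.sin(a)),.05]))
m=cv2.inRange(hsv,(20,110,60),(34,255,255));m[:195]=0;m[230:]=0;m[:,285:310]&=255
n,l,st,ce=cv2.connectedComponentsWithStats(m)
print([(st[i],ce[i]) for i in range(1,n) if st[i,4]>15])
E
```

```text
[0.46690279 0.10762354 0.12000731] [ 0.08637211 -0.22397679  0.28942746]
0.28 [309.24205327 205.32487788]
0.345 [308.92107861 207.43047465]
0.37 [308.74044869 208.23979206]
[(array([240, 199,  77,  15, 369], dtype=int32), array([279.19783198, 205.72086721])), (array([178, 200,  19,  15, 223], dtype=int32), array([186.85650224, 207.19730942]))]
```

View pics/shut.png

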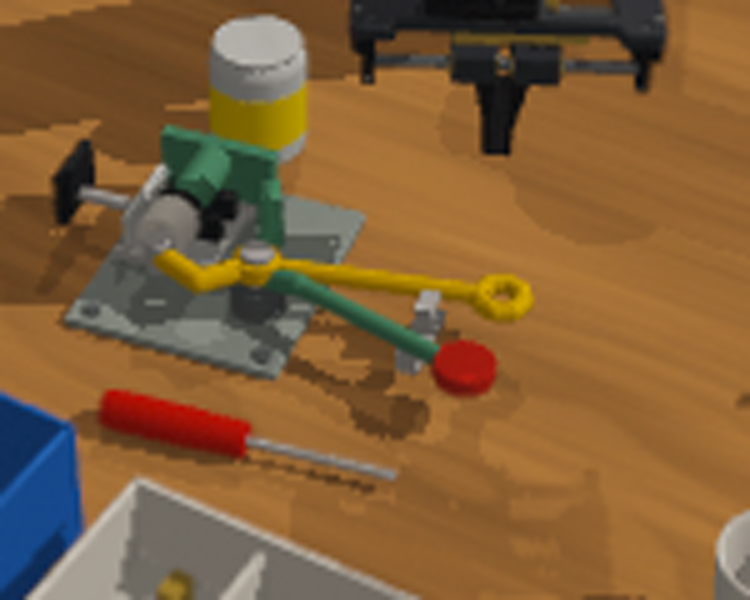

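The handle holds at the last tooth: loop at (310.6, 209.4) px, against a prediction of (308.9, 207.4) for 0.345 rad, and the same camera offset shows up on the pad. Next, above the pad.

Emit:
jog_arm([
  [6,2,0],
  [12.3,4.0,0],
  [12.3,4.0,0],
  [12.3,4.0,-3],
  [12.3,4.0,-5.5],
  [12.3,4.0,-5.5],
  [12.3,4.0,-5.5],
], turn=[0,0,0,0,0,0,0], grip=[1,1,1,1,1,1,1])

```text
time_s: 7.7
position: [0.589, 0.1473, 0.0654]
tcp_rot: [[-0.889, -0.457, -0.001], [-0.457, 0.889, -0.0], [0.001, 0.0, -1.0]]
force: [0.6, -1.1, -0.2]
opening: 0.005
grasp_force: 0.0
```

Emit:
jog_arm([
  [0,0,-1],
  [0,0,-1.8],
  [0,0,-2.4],
  [0,0,-2.8],
  [0,0,-2.9],
  [0,0,-2.9],
  [0,0,-2.9],
  [0,0,-2.9],
  [0,0,-2.9],
  [0,0,-2.9],
  [0,0,-2.9],
  [0,0,-2.9],
], turn=[0,0,0,0,0,0,0,0,0,0,0,0], grip=[1,1,1,1,1,1,1,1,1,1,1,1])

```text
time_s: 9.2
position: [0.5901, 0.1476, 0.0401]
tcp_rot: [[-0.889, -0.458, 0.003], [-0.458, 0.889, -0.0], [-0.002, -0.001, -1.0]]
force: [-4.4, 0.5, 21.1]
opening: 0.002
grasp_force: 10.3
```

```bash
python3 - <<'E'
from h import *
s=capture("scene")
o=cv2.resize(s["color"][150:270,210:360],None,fx=4,fy=4,interpolation=2)
cv2.imwrite("pics/rel.png",o);print(read_state()["position"],read_state()["force"])
E
```

```text
[0.59013036 0.1475754  0.04012171] [-4.34264172 -0.5567736  20.47633268]
```

View pics/rel.png

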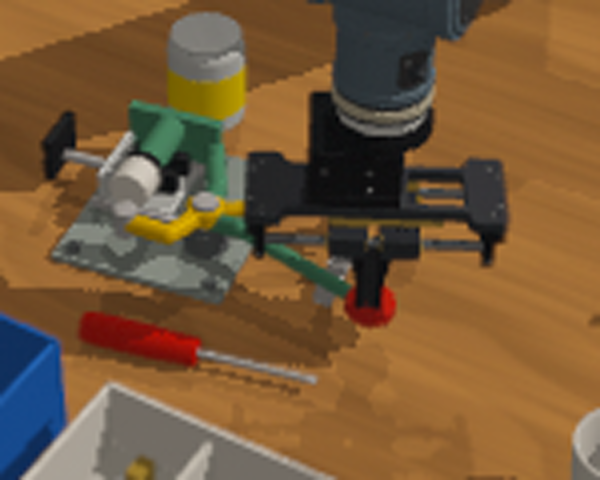

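The pad is fully down (tip z 0.040), the jaw has swung clear and the cap is against its collar. I'll lift, turn and go over the tray gap.

Emit:
jog_arm([
  [0,0,3],
  [0,0,9],
  [-2,-6,10],
  [-3,-12,10],
  [-4,-18,10],
  [-4.6,-24,10],
  [-4.6,-29,10],
  [-4.6,-29,10],
  [-4.6,-29,10],
  [-4.6,-29,10],
  [-4.6,-29,10],
  [-4.6,-29,10],
], turn=[0,0,-10,-20,-30,-40,-50,-60,-70,-80,-90,-100], grip=[1,1,1,1,1,1,1,1,1,1,1,1])

```text
time_s: 10.75
position: [0.5432, -0.1426, 0.1364]
tcp_rot: [[-0.29, 0.957, -0.0], [0.957, 0.29, 0.0], [0.0, -0.0, -1.0]]
force: [-0.1, 1.0, -0.4]
opening: 0.007
grasp_force: 0.0
```

Emit:
jog_arm([
  [0,0,0],
  [0,0,-2],
  [0,0,-2],
  [0,0,-2],
], turn=[-8.4,-8.4,-8.4,-8.4], grip=[1,1,1,1])

```text
time_s: 11.25
position: [0.5435, -0.1427, 0.1167]
tcp_rot: [[-0.153, 0.988, 0.0], [0.988, 0.153, -0.0], [-0.0, 0.0, -1.0]]
force: [-0.1, -0.4, 0.1]
opening: 0.003
grasp_force: 0.0
```

```bash
python3 - <<'E'
from h import *
s=capture("scene");w=capture("wrist")
cv2.imwrite("pics/tab.png",np.hstack([cv2.resize(s["color"][140:260,210:330],(400,400),interpolation=2),cv2.resize(w["color"],(400,400))]));st=read_state();print(st["position"],st["tcp_rot"],st["force"])
for p in((.5489,-.1688,.056),(.5447,-.1422,.038)):print(proj(w,p),proj(s,p))
E
```

```text
[ 0.54377207 -0.14282411  0.11713073] [[-1.53482966e-01  9.88150757e-01  1.02950774e-03]
 [ 9.88151058e-01  1.53483566e-01 -5.30986234e-04]
 [-6.82706969e-04  9.35811825e-04 -9.99999329e-01]] [0.29375113 0.33386877 0.15569837]
[260.33685701 240.72649688] [224.50024436 181.06855636]
[260.13405624 200.3222516 ] [231.90023248 186.96154913]
```

View pics/tab.png

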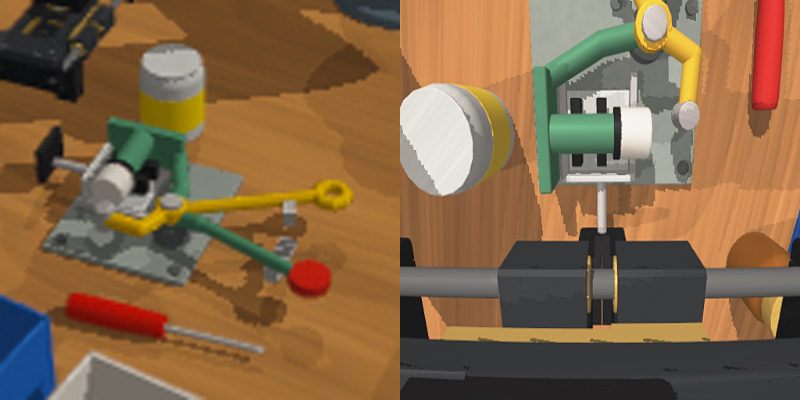

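The scene view shows the handle sprung open, the pad up and the cap on its collar. In the wrist view the tray's front wall (row ~180) and stem (column ~602) sit where predicted, so I descend into the gap.

Emit:
jog_arm([
  [0,0,-3],
  [0,0,-5.5],
  [0,0,-7],
  [0,0,-7.9],
  [0,0,-7.9],
], turn=[0,0,0,0,0], grip=[1,1,1,1,1])

```text
time_s: 11.98
position: [0.5434, -0.1426, 0.0374]
tcp_rot: [[-0.153, 0.988, -0.0], [0.988, 0.153, 0.0], [0.0, -0.0, -1.0]]
force: [0.8, -0.6, 0.3]
opening: 0.008
grasp_force: 0.0
```

Emit:
jog_arm([
  [0.15,-1,0],
  [0.3,-2,0],
  [0.46,-3,0],
  [0.62,-4,0],
  [0.77,-5,0],
  [0.93,-6,0],
  [1.1,-7,0],
  [1.25,-8,0],
  [1.4,-9,0],
  [1.55,-9.9,0],
  [1.55,-9.9,0],
  [1.55,-9.9,0],
], turn=[0,0,0,0,0,0,0,0,0,0,0,0], grip=[1,1,1,1,1,1,1,1,1,1,1,1])

```text
time_s: 13.48
position: [0.5576, -0.2343, 0.0376]
tcp_rot: [[-0.151, 0.988, -0.004], [0.988, 0.151, 0.012], [0.013, -0.002, -1.0]]
force: [3.9, 21.6, 10.3]
opening: 0.003
grasp_force: 10.3
```

At the stop (21 N, 93 mm travelled). Back off inside the gap and lift.

Emit:
jog_arm([
  [-0.12,0.8,0],
  [-0.25,1.7,0],
  [-0.25,1.7,0],
  [-0.25,1.7,3],
  [-0.25,1.7,8],
  [-0.25,1.7,13],
  [-0.25,1.7,16],
  [-0.25,1.7,16],
  [-0.25,1.7,16],
], turn=[0,0,0,0,0,0,0,0,0], grip=[1,1,1,1,1,1,1,1,1])

```text
time_s: 14.6
position: [0.5555, -0.2248, 0.1964]
tcp_rot: [[-0.153, 0.988, -0.002], [0.988, 0.153, 0.001], [0.001, -0.002, -1.0]]
force: [0.7, 0.7, -0.4]
opening: 0.005
grasp_force: 0.0
```

```bash
python3 - <<'E'
from h import *
s=capture("scene");w=capture("wrist")
cv2.imwrite("pics/end.png",np.hstack([cv2.resize(s["color"][140:260,190:310],(400,400),interpolation=2),cv2.resize(w["color"],(400,400))]));st=read_state();print(st["position"],st["force"])
E
```

```text
[ 0.55521172 -0.224313    0.19559689] [-0.22824677  0.29746127 -0.49414045]
```

View pics/end.png

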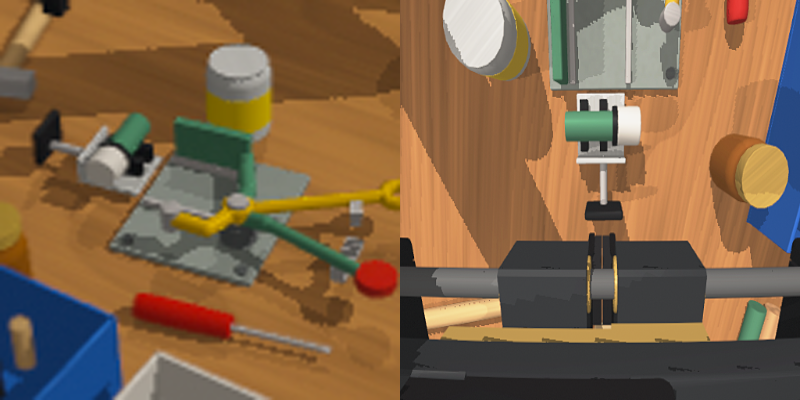

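The tray is fully out with the cap against the collar, the handle is open and the pad is up. The bystanders haven't moved and the arm is clear.

```bash
python3 -c "
from rig import *
print(hand_in())"
```

```text
the job is handed in; nothing more can be done
None
```

The job is handed in, with no verdict returned; in the last pictures the cap was against the collar, the handle sprung open, the red pad up, the tray out at its stop, and the bystanders in view unmoved.

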